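# Tip the off-cut into the bar clamp and close the jaw on it

### The job

A wood off-cut stands on end in the open throat of the bar clamp that is screwed down flat on the bench; it is to be clamped by its ends with a broad face up, ready for sanding. Using pushes only, never gripping or lifting the off-cut, first push the clamp's sliding jaw all the way back while the off-cut still stands, then push the off-cut lightly near its top so that it topples towards the sliding jaw and lies flat and lengthwise between the two jaws. Then push the sliding jaw forward until the off-cut is snug and square between both jaw pads, take the hand away, and leave the other things on the bench where they are.

Things in the scene. Friction and masses are not known exactly. Their poses are not given: they have to be found in the camera images.
- clamp: Quick bar clamp (blue jaws, bright bar) lying flat, fixed by two wooden saddles (23 mm high). Frame, mm: origin on the bench under the bar's middle; y along the bar (308 long, 14 high) from fixed to sliding jaw; x square to the bar towards the throat, the side both jaws reach to; z up. Fixed jaw: x -8 to 81, y -154 to -123, 22 high. Saddles: x -20 to 28, y -113 to -89 and 148 to 172.
- clamp_jaw (a joint): The sliding jaw's place along the bar in m: 0 nearest the fixed jaw (pads 81 mm apart), 0.085 all the way back at its stop (pads 166 mm apart). Any part of the jaw can be pushed along y; about 3 N of friction, and it stays where it is left. With the off-cut snug lengthwise it reads about 0.019.
- moving_pad (a point): Middle of the sliding jaw's pad face, 12 mm above the bench; pad 22 mm wide, 20 high. At joint value q it is at clamp (72, -42 + q, 12) mm.
- fixed_pad (a point): Middle of the fixed jaw's pad face, clamp frame (72, -123, 12) mm; pad 22 mm wide, 20 high.
- lever_front (a point): Front of the slim blue lever, rigid part of the sliding jaw, on the side of the bar away from the throat: the face (towards the fixed jaw) to push for opening, well clear of the off-cut. Clamp frame (-35, -10 + q, 11) mm; the lever spans x -72 to -16, 20 mm high, face slanted 10 degrees. A thick black grip (x -83 to -15, y 21 + q to 61 + q) is behind it.
- jaw_back (a point): Back of the sliding jaw's blue arm (the face away from the fixed jaw), in the throat side: the place to push for closing. Clamp frame (52, -14 + q, 11) mm; the arm spans x 23 to 81, y -30 + q to -14 + q, 22 mm high; free bench behind it.
- offcut: Wood off-cut to clamp: 45 mm wide (x), 100 long (y), 33 thick (z), 0.06 to 0.12 kg. Origin at the centre of its 45 x 100 underside. At the start it stands on end by the fixed pad, its y up, its underside facing the sliding jaw, so it must fall towards its own -z; a push above about 60 mm tips it, past 20 degrees it falls. Lying in the clamp its z is up and its origin on the bench.
- heel (a point): Middle of the off-cut's lower edge next to the sliding jaw (offcut frame 0, -50, 0 mm), the edge about which it topples; it stays on the bench.
- small_block: Bystander: a squat wood block, 62 x 75 x 38 mm, lying beyond the bar near the fixed jaw; origin under its centre.
- pencil_1: Bystander: green pencil, 112 mm long (its y), 7 thick, lying beyond the fixed jaw; origin under its centre.
- bolt_near: Bystander: steel hex bolt with nut, 70 mm long (its y), 22 high, lying past the free end of the bar; origin under its centre.
- tape: Bystander: yellow tape measure, 40 x 95 x 72 mm, standing at the left; origin under its centre.
- keys: Bystander: red folding hex key set, 28 x 96 x 30 mm, at the left; origin under its centre.
- glue: Bystander: glue bottle with orange nozzle, 42 x 62 x 174 mm, standing at the left in front of the tool chest; origin under its centre.
There are look-alikes about, which are no part of the job. What is shaped like the offcut but purple or turquoise is not meant.

How it is judged:
On the way, in this order (a step that is already met when the one before it is completed fails the run):
1. the sliding jaw is pushed all the way back (within 6 mm of its stop) while the off-cut still stands upright (value of joint clamp_jaw above 0.079 m and angle between offcut's own y axis and vertical below 0.1 rad), for 0.2 s.
2. the off-cut lies flat on its underside between the open jaws (angle between offcut's own z axis and vertical below 0.08 rad and height (world z) of offcut below 0.005 m and value of joint clamp_jaw above 0.05 m and angle between the y axis of offcut and the y axis of clamp, either way round below 0.3 rad and x of offcut in the frame of clamp between 0.048 and 0.096 m), for 0.2 s.
At the end, for the whole second after the job is handed in: The off-cut lies at rest, flat on the bench on its underside, square to the pads (within 0.08 rad) and with its middle within 17 mm of the pads' middle line, and the sliding jaw is closed on it with no more than about 2 mm of play in all (value of joint clamp_jaw below 0.0212 m and angle between offcut's own z axis and vertical below 0.06 rad and height (world z) of offcut below 0.004 m and y of offcut in the frame of clamp between -0.077 and -0.069 m and x of offcut in the frame of clamp between 0.055 and 0.089 m and angle between the y axis of offcut and the y axis of clamp, either way round below 0.08 rad and linear speed of offcut below 0.01 m/s); the robot touches nothing.
It fails at once if the off-cut is lifted or carried: the edge it topples about leaves the bench by more than 15 mm (height (world z) of heel above 0.015 m).
It fails at once if the off-cut is gripped or pressed hard: the fingers bear on it with over 15 N (contact force between the fingers and offcut above 15 N).
It fails at once if a bystander is moved by more than 20 mm (distance of any of small_block, pencil_1, bolt_near, tape, keys, glue from where it was at the start of the episode above 0.02 m).
It also fails if it takes over 51 s, if anything falls off the work surface, if the arm or the gripper's body presses on something with over 40 N, if the wrist force passes 120 N, or if a joint passes its speed limit or range.

### The arm

A 7-joint arm with a two-finger parallel gripper is mounted at the origin on a cart in front of the work surface, level with it; the furniture and walls round the work are solid. World frame = base frame: x ahead of the robot, y to its left, z up, the work surface at z = 0. Lengths are in m, angles in rad, forces in N, time in s.
With the tool pointing down it reaches from about 0.425 to 0.875 m from the base axis. Payload 4.7 kg.
Tool frame: the origin (TCP) lies at the very end of the fingers, on their centre line; the grasp point (between the pads) lies 19 mm behind it; z points along the fingers, y is the line along which they close (so a half turn about z gives the same grasp; the last joint's range is limited). The gripper opens to 87 mm and grips with 3 to 60 N. Pads are 19 mm wide; open, the fingers measure 117 mm over their backs; the gripper's body (75 mm by 190 mm) begins 51 mm behind the grasp point.
Start: joints at [1.287, 0.321, -0.07, 1.45, 0.023, 1.371, -0.057], TCP at [0.191, -0.621, 0.223] pointing down, gripper open.
Joint ranges: [-2.86, 2.86], [-0.3, 2.09], [-1.38, 1.24], [0.06, 2.45], [-1.56, 4.7], [0.09, 2.05], [-2.69, 2.69]. Speed limits (rad/s): [2.57, 2.57, 3.14, 3.14, 3.14, 3.14, 3.14].

### API

Orientations are given as a rotation vector (axis times angle).
In Python, from bench import ctrl gives the robot as it stands.
- The arm moves only by the shell command python3 -m jog 'ROWS' [FORCE]. ROWS is JSON, a list that holds one entry, the list of rows, each a list of 7 numbers: the shift along the tool's x, y, z in mm, then the turn, a rotation vector about the tool's x, y, z in degrees, then the finger opening in mm, from 0 to 87. A call has 1 to 10 rows; each row is the pose to reach, as a shift and turn from the pose commanded when the call began, along the tool's axes at that moment; what a row does not reach only later rows make up. A row lasts 1/10 s, in which the tool goes at most 50 mm and 8.59 degrees, less where a joint would pass 70% of its speed; a pose out of reach is approached as far as the arm can. A call with a gripper value outside its range is refused whole. The fingers move at their own pace and stop on an object; FORCE is the grip in N (left out, the last holds). Time passes only in rows, so rows that repeat a pose let the fingers close. It gives the time, the measured TCP pose, the force, the opening and the grip force at its end, in the units of the state.
- ctrl.get_state(): the state, without advancing time (a new reading comes with each control period).
- ctrl.get_image(name): name is "scene" or "top" or "wrist"; returns a dict with "image" (420x560x3 uint8, red, green, blue), "depth" (420x560 float32, m along the optical axis (not along the pixel's ray), 0 where there is no reading), "fov_y" (degrees; the focal length in pixels is half the picture's height over the tangent of half this angle, whatever the lens; pixels are square), "cx", "cy" (the principal point, pixels), "rvec" (rotation vector, rad) and "tvec" (3), from world to camera coordinates, as OpenCV has them. Camera axes: x right, y down, z forward; pixel columns grow to the right and rows downward; lengths in m; the calibration is good to about 2 mm. A picture is of the moment at which its call begins.
- ctrl.close_job(): hands the job in; it is judged then, once.
The state is a dict: "time": time; "joint_positions": joint angles; "qd": joint speeds; "joint_torque": joint torques, N m; "position": TCP position; "tool_rot": TCP orientation; "ft_force": force on the tool from outside, world axes, zero at the start; "torque": the same for the moment, N m; "grip_width": opening from 0.0 (shut) to 1.0 (fully open); "grip_force": force on a finger pad.
Only numpy, scipy, OpenCV 4.12 (cv2) and the standard library are available. Lean on these libraries where they do the work, as an engineer would, in place of code of your own. Each camera call takes 0.05 s, during which the arm holds its last target. There are 200 camera calls.

## Working session

There is one attempt and no reset: what is moved stays moved. The work goes in short steps, Python scripts to look and compute and a shell command to move; the robot and the scene stay as the last step left them, time stands still between calls to the robot, and variables do not carry over. Pictures are saved under pics/ and viewed, at most 10 in all, crops included, and the job is handed in when it is done.

```bash
mkdir -p pics; cat > h.py <<'E'
import numpy as np, cv2, pickle
from bench import ctrl
from scipy.spatial.transform import Rotation as R
def snap(n,f):
    d=ctrl.get_image(n); pickle.dump(d,open(f'pics/{f}.pkl','wb')); cv2.imwrite(f'pics/{f}.png',d['image'][:,:,::-1]); return d
def load(f): return pickle.load(open(f'pics/{f}.pkl','rb'))
def cloud(d):
    h,w=d['depth'].shape; f=h/2/np.tan(np.radians(d['fov_y'])/2)
    v,u=np.mgrid[:h,:w]; z=d['depth']
    p=np.stack([(u-d['cx'])/f*z,(v-d['cy'])/f*z,z],-1)
    Rm=R.from_rotvec(np.ravel(d['rvec'])).as_matrix()
    return (p-np.ravel(d['tvec']))@Rm
E
python3 - <<'E'
from h import *
import numpy as np
a=snap('top','top0');b=snap('scene','sc0')
cv2.imwrite('pics/both.png',cv2.resize(np.hstack([a['image'],b['image']])[:,:,::-1],(800,300)))
s=ctrl.get_state();print({k:np.round(v,3) for k,v in s.items()})
print(np.round(R.from_rotvec(s['tool_rot']).as_matrix(),3))
E
```

```text
{'time': np.float64(0.1), 'joint_positions': array([ 1.287,  0.322, -0.07 ,  1.452,  0.023,  1.371, -0.057]), 'qd': array([-0.001, -0.001,  0.002, -0.002,  0.001, -0.001,  0.   ]), 'joint_torque': array([-0.0000e+00, -4.9257e+01, -4.0600e-01, -3.1340e+01, -6.4000e-02,
        4.0000e-02,  0.0000e+00]), 'position': array([ 0.191, -0.621,  0.222]), 'tool_rot': array([-3.105e+00, -4.660e-01,  1.000e-03]), 'ft_force': array([-0.933,  0.034, -0.264]), 'torque': array([-0.004, -0.075, -0.023]), 'grip_force': np.float64(0.0), 'grip_width': np.float64(0.999)}
[[ 0.956  0.293 -0.001]
 [ 0.293 -0.956  0.002]
 [-0.    -0.002 -1.   ]]
```

View pics/top0.png

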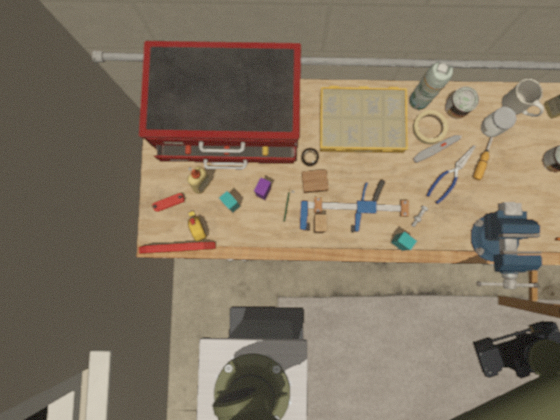

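View pics/sc0.png

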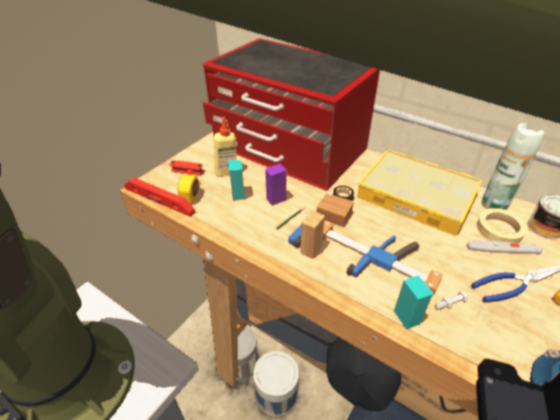

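The top view shows the clamp lying left to right: fixed jaw about (305,213), sliding jaw (362,212), saddles (320,203) and (405,208). The off-cut stands at (320,223), and the throat faces the robot. I'll measure from the cloud.

```bash
python3 - <<'E'
from h import *
d=load('top0');P=cloud(d);im=d['image']
for n,(u,v) in dict(bench=(340,235),fj=(304,222),sadL=(319,203),sadR=(405,208),barmid=(340,207),off=(320,219),jaw=(358,224),lever=(364,190),grip=(379,188),block=(315,180),bolt=(420,215),tealR=(404,241)).items(): print(n,np.round(P[v,u],3))
# blue mask and offcut fits
hsv=cv2.cvtColor(im,cv2.COLOR_RGB2HSV)
# rectify orthographic height/colour map
c=im[165:260,275:440]; cv2.imwrite('pics/c0.png',cv2.resize(c,None,fx=4.8,fy=4.8,interpolation=cv2.INTER_CUBIC)[:,:,::-1])
def rect(m,n):
    q=P[m]; r=cv2.minAreaRect((q[:,:2]*1000).astype(np.float32)); print(n,len(q),np.round(r[0],1),np.round(r[1],1),round(r[2],1),'z',np.round(np.percentile(q[:,2],[5,50,95]),3))
reg=np.zeros(im.shape[:2],bool);reg[165:260,285:415]=1
z=P[...,2]
off=reg&(z>.08)&(z<.12);rect(off,'off')
vv,uu=np.mgrid[:420,:560]
blue=reg&(hsv[...,0]>100)&(hsv[...,0]<125)&(hsv[...,1]>110)
rect(blue&(uu<313),'fixed');rect(blue&(uu>340),'slide')
rect((z>.017)&(z<.03)&(uu>395)&(uu<412)&(vv>195)&(vv<220),'sadR')
rect((z>.018)&(z<.03)&(uu>313)&(uu<328)&(vv>192)&(vv<214),'sadL')
E
```

```text
bench [ 0.463 -0.255  0.001]
fj [ 0.499 -0.145  0.019]
sadL [ 0.557 -0.189  0.024]
sadR [ 0.546 -0.449  0.018]
barmid [ 0.547 -0.253  0.016]
off [ 0.5   -0.187  0.101]
jaw [ 0.496 -0.307  0.021]
lever [ 0.6   -0.326  0.015]
grip [ 0.606 -0.371  0.021]
block [ 0.624 -0.176  0.039]
bolt [ 0.526 -0.494  0.016]
tealR [ 0.442 -0.424  0.098]
off 400 [ 467.6 -310.2] [289.7  46.9] 79.5 z [0.089 0.099 0.103]
fixed 108 [ 520.2 -143.5] [13.8 79.6] 87.2 z [0.017 0.021 0.026]
slide 195 [ 521.4 -327. ] [50.9 88.9] 82.1 z [0.017 0.022 0.026]
sadR 138 [ 547.3 -440.5] [46.3 36.5] 1.3 z [0.018 0.021 0.026]
sadL 116 [ 552.2 -185.1] [46.7 21.5] 0.4 z [0.019 0.022 0.027]
```

View pics/c0.png

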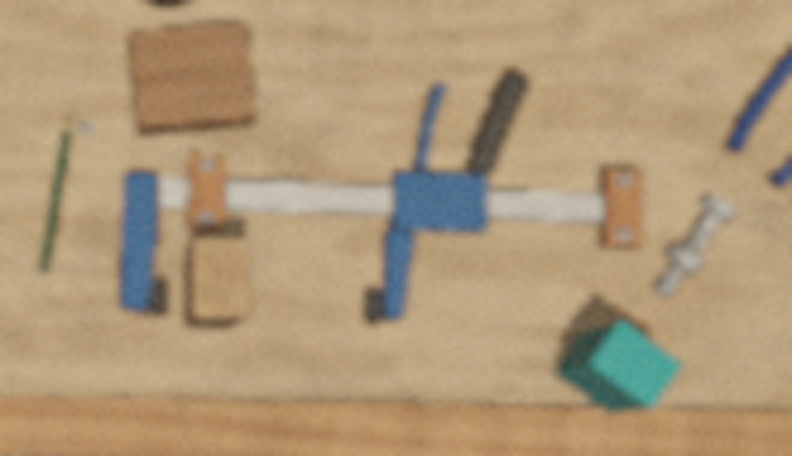

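Crop: saddles' middles at (208,187) and (620,206), the fixed jaw's corners at (126,172), (157,172), (122,307), the sliding arm's free end at (393,318), and the off-cut's top at (190..243, 238..325). Next I'll fit the clamp pose.

```bash
cat >> h.py <<'E'
def atz(d,u,v,z):
    f=d['depth'].shape[0]/2/np.tan(np.radians(d['fov_y'])/2)
    Rm=R.from_rotvec(np.ravel(d['rvec'])).as_matrix(); c=-Rm.T@np.ravel(d['tvec'])
    r=Rm.T@np.array([(u-d['cx'])/f,(v-d['cy'])/f,1]); return c+r*(z-c[2])/r[2]
def fit2(A,B): # B=R A + t
    a=A-A.mean(0);b=B-B.mean(0);U,S,V=np.linalg.svd(a.T@b);Q=(U@V).T
    if np.linalg.det(Q)<0: V[-1]*=-1;Q=(U@V).T
    return Q,B.mean(0)-Q@A.mean(0)
E
python3 - <<'E'
from h import *
d=load('top0')
cr=lambda x,y,z: atz(d,275+(x+.5)/4.8-.5,165+(y+.5)/4.8-.5,z)
L=[((208,187),.023,(4,-101)),((620,206),.023,(4,160)),((126,172),.022,(-8,-154)),((157,172),.022,(-8,-123)),((122,307),.022,(81,-154))]
B=np.array([cr(*l[0],l[1])[:2]*1000 for l in L]);A=np.array([l[2] for l in L],float)
Q,t=fit2(A,B);print(Q,t,np.degrees(np.arctan2(Q[1,1],Q[0,1])));print('res',np.round(B-(A@Q.T+t),1))
np.savez('clamp.npz',Q=Q,t=t)
inv=lambda p:np.round((p[:2]*1000-t)@Q,1)
for n,x,y,z in [('arm back end',404,317,.022),('arm front end',384,318,.022),('pad tip',366,318,.022),('lever tip',440,88,.02),('lever root',422,168,.02),('off TL',193,238,.1),('off TR',243,238,.1),('off BR',240,322,.1),('off BL',190,322,.1),('grip tip',515,75,.02),('housing R',486,172,.022),('housing L',393,172,.022),('block',195,73,.038),('pencil t',68,130,.005),('bolt',690,245,.01)]:
    print(n,inv(cr(x,y,z)),np.round(cr(x,y,z),3))
P=cloud(d);z=P[...,2];m=np.zeros(z.shape,bool);m[210:235,310:332]=1
for lo in(.06,.09): 
  q=P[m&(z>lo)&(z<.12)];r=cv2.minAreaRect((q[:,:2]*1000).astype(np.float32));print(r,inv(np.array(r[0])/1000))
E
```

```text
[[-0.99985265 -0.01716592]
 [ 0.01716592 -0.99985265]] [ 555.14856625 -285.21767547] -90.98358307314558
res [[ 2.2 -2.1]
 [-1.3  1.2]
 [-1.9 -3.5]
 [-1.1  8.1]
 [ 2.1 -3.6]]
arm back end [79.2 25. ] [ 0.475 -0.309  0.022]
arm front end [80.3 12.6] [ 0.475 -0.296  0.022]
pad tip [80.6  1.4] [ 0.474 -0.285  0.022]
lever tip [-66.5  46. ] [ 0.621 -0.332  0.02 ]
lever root [-15.1  35.3] [ 0.57  -0.321  0.02 ]
off TL [  43.2 -111.9] [ 0.514 -0.173  0.1  ]
off TR [ 42.2 -82.5] [ 0.514 -0.202  0.1  ]
off BR [ 91.8 -83.1] [ 0.465 -0.201  0.1  ]
off BL [  92.8 -112.4] [ 0.464 -0.171  0.1  ]
grip tip [-76.4  93.2] [ 0.63 -0.38  0.02]
housing R [-13.6  75.1] [ 0.567 -0.361  0.022]
housing L [-11.7  16.9] [ 0.567 -0.302  0.022]
block [ -67.5 -109.7] [ 0.625 -0.177  0.038]
pencil t [ -34.4 -187.7] [ 0.593 -0.098  0.005]
bolt [ 26.8 206.3] [ 0.525 -0.491  0.01 ]
((489.94189453125, -186.1381378173828), (31.52863311767578, 44.32707595825195), 89.85330963134766) [ 66.9 -97.9]
((490.5328674316406, -186.13966369628906), (31.52863311767578, 43.14513397216797), 89.85330963134766) [ 66.3 -98. ]
```

```bash
python3 -m jog '[[[40,-17,0,0,0,2,0],[80,-35,0,0,0,4,0],[125,-54,0,0,0,6,0],[170,-74,0,0,0,8,0],[215,-94,0,0,0,10,0],[260,-113,0,0,0,12,0],[305,-133,0,0,0,14,0],[350,-153,0,0,0,16,0],[390,-170,0,0,0,18,0],[390,-170,0,0,0,18,0]]]' 5
python3 - <<'E'
from h import *
d=snap('wrist','w1'); s=ctrl.get_state()
print(np.round(s['position'],4),np.round(R.from_rotvec(s['tool_rot']).as_matrix(),3).tolist(),s['time'])
cv2.imwrite('pics/w1b.png',cv2.resize(d['image'],(784,588))[:,:,::-1])
E
```

```text
time: 1.1
position: [0.5195, -0.3363, 0.2221]
tool_rot: [-3.137, 0.007, -0.004]
ft_force: [0.2, 0.8, -1.1]
grip_width: 0.175
grip_force: 0.0
[ 0.5164 -0.3402  0.2219] [[1.0, -0.009, 0.0], [-0.009, -1.0, 0.002], [0.0, -0.002, -1.0]] 1.15
```

View pics/w1b.png

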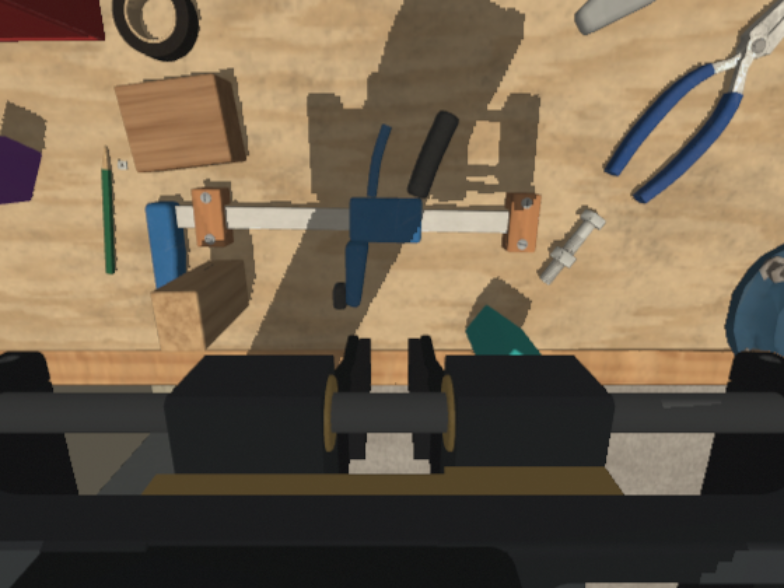

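Wrist view (784 px wide): saddle middles at (210,216) and (522,223), fixed jaw's top-left corner (146,204), sliding arm's end (346..359,305), lever from (372,196) to (388,126), and the off-cut still standing.

```bash
python3 - <<'E'
from h import *
d=load('w1')
k=lambda x,y,z: atz(d,(x+.5)/1.4-.5,(y+.5)/1.4-.5,z)
P=cloud(d)
for x,y in[(210,216),(522,223),(300,330),(180,320)]:print(np.round(P[int(y/1.4),int(x/1.4)],3))
L=[((210,216),.023,(4,-101)),((522,223),.023,(4,160)),((146,204),.022,(-8,-154)),((193,190),.023,(-20,-113)),((536,193),.023,(-20,172)),((508,251),.023,(28,148))]
B=np.array([k(*l[0],l[1])[:2]*1000 for l in L]);A=np.array([l[2] for l in L],float)
Q,t=fit2(A,B);print(t,np.degrees(np.arctan2(Q[1,1],Q[0,1])));print('res',np.round(B-(A@Q.T+t),1).tolist())
np.savez('clamp.npz',Q=Q,t=t)
inv=lambda p:np.round((np.asarray(p)[:2]*1000-t)@Q,1)
for n,x,y,z in [('arm back end',359,305,.022),('arm front',346,305,.022),('lever front root',368,196,.02),('lever front tip',382,126,.02),('off tops',153,292,.1),('',192,294,.1),('grip',445,112,.02),('teal bot',467,330,.0),('',468,327,.1),('teal',486,305,.1)]:
    print(n,inv(k(x,y,z)))
s=ctrl.get_state();print('tcp',inv(s['position']),s['position'])
P2=cloud(load('top0'));z=P2[...,2];m=np.zeros(z.shape,bool);m[210:235,310:332]=1
q=P2[m&(z>.09)&(z<.12)];r=cv2.minAreaRect((q[:,:2]*1000).astype(np.float32));print('off top',inv(np.array(r[0])/1000),r)
m=np.zeros(z.shape,bool);m[225:255,385:420]=1
q=P2[m&(z>.09)&(z<.12)];print('teal box',inv(q.min(0)),inv(q.max(0)))
print('for lever: target world',Q@[-45,5]+t)
E
```

```text
[ 0.553 -0.188  0.023]
[ 0.546 -0.444  0.023]
[ 0.443 -0.251  0.   ]
[ 0.491 -0.19   0.101]
[ 552.52977446 -287.26299455] -90.93394105514078
res [[2.2, -1.8], [-0.3, 2.1], [-0.8, -2.8], [-1.0, -2.2], [0.1, 5.2], [0.0, -0.5]]
arm back end [77.9 22.8]
arm front [78.  11.5]
lever front root [-15.7  30.8]
lever front tip [-69.7  41.9]
off tops [  43.9 -112. ]
 [ 45.  -85.5]
grip [-80.4  90.7]
teal bot [108.8 122.9]
 [ 66.5 104.3]
teal [ 50.2 115.6]
tcp [35.2 53.5] [ 0.51643729 -0.34016108  0.22192573]
off top [  63.6 -100.1] ((490.5328674316406, -186.13966369628906), (31.52863311767578, 43.14513397216797), 89.85330963134766)
teal box [129.7 173.4] [ 82.9 118.9]
for lever: target world [ 597.44229819 -292.99581342]
```

```bash
python3 -m jog '[[[40,-26,10,0,0,0,0],[82,-52,40,0,0,0,0],[82,-52,85,0,0,0,0],[82,-52,125,0,0,0,0],[82,-52,160,0,0,0,0],[82,-52,185,0,0,0,0],[82,-52,200,0,0,0,0],[82,-52,208,0,0,0,0],[82,-52,211,0,0,0,0],[82,-52,211,0,0,0,0]]]'
cat > pos.py <<'E'
from h import *
c=np.load('clamp.npz');s=ctrl.get_state();p=s['position']*1000
print('clamp',np.round((p[:2]-c['t'])@c['Q'],1),'z',round(p[2],1),'F',np.round(s['ft_force'],1),'t',s['time'],'tx',np.round(R.from_rotvec(s['tool_rot']).as_matrix()[:,0],3))
E
python3 pos.py
```

```text
time: 2.15
position: [0.597, -0.2944, 0.0124]
tool_rot: [3.141, -0.026, 0.002]
ft_force: [-0.3, 0.1, 0.4]
grip_width: 0.008
grip_force: 0.0
clamp [-44.5   6.4] z 12.4 F [-0.3  0.1  0.4] t 2.15 tx [ 1.    -0.017  0.001]
```

```bash
python3 -m jog '[[[0,7,0,0,0,0,0],[0,13,0,0,0,0,0],[0,19,0,0,0,0,0],[0,25,0,0,0,0,0],[0,31,0,0,0,0,0],[0,37,0,0,0,0,0],[0,43,0,0,0,0,0],[0,48,0,0,0,0,0],[0,52,0,0,0,0,0],[0,54,0,0,0,0,0]]]'; python3 pos.py
python3 -m jog '[[[0,1,0,0,0,0,0],[0,2,0,0,0,0,0],[0,2,0,0,0,0,0]]]'; python3 pos.py
```

```text
time: 3.15
position: [0.5959, -0.3483, 0.0116]
tool_rot: [3.141, -0.026, 0.001]
ft_force: [1.8, 2.6, 2.5]
grip_width: 0.004
grip_force: 1.6
clamp [-44.4  60.3] z 11.6 F [1.8 2.6 2.5] t 3.15 tx [ 1.    -0.017  0.001]
time: 3.45
position: [0.5957, -0.3497, 0.0116]
tool_rot: [3.141, -0.025, 0.0]
ft_force: [2.3, 1.9, 2.3]
grip_width: 0.005
grip_force: 1.4
clamp [-44.2  61.8] z 11.6 F [2.3 1.9 2.3] t 3.45 tx [ 1.    -0.016  0.   ]
```

Friction only so far; push on until the stop is felt.

```bash
python3 -m jog '[[[0,1,0,0,0,0,0],[0,2,0,0,0,0,0],[0,3,0,0,0,0,0],[0,3,0,0,0,0,0]]]'; python3 pos.py
python3 - <<'E'
from h import *
d=snap('top','top1');c=d['image'][165:260,275:440]; cv2.imwrite('pics/c1.png',cv2.resize(c,None,fx=4.8,fy=4.8,interpolation=cv2.INTER_CUBIC)[:,:,::-1])
E
```

```text
time: 3.85
position: [0.5956, -0.353, 0.0115]
tool_rot: [3.141, -0.026, 0.0]
ft_force: [1.7, 2.9, 1.2]
grip_width: 0.0
grip_force: 1.4
clamp [-44.1  65.1] z 11.5 F [1.7 2.9 1.2] t 3.85 tx [ 1.    -0.016  0.   ]
```

View pics/c1.png

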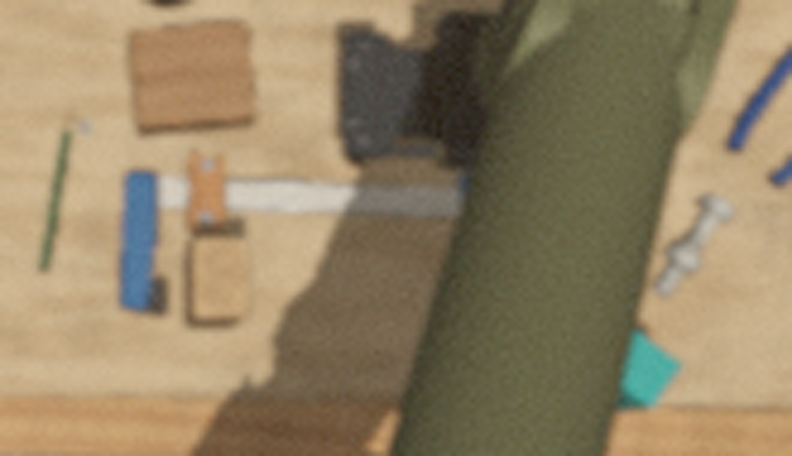

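The arm hides the jaw, but the housing's left edge has moved from 393 to about 462, roughly 44 mm, so q is about 0.082. I'll continue gently until the force rises.

```bash
python3 -m jog '[[[0,1,0,0,0,0,0],[0,2,0,0,0,0,0],[0,3,0,0,0,0,0],[0,3,0,0,0,0,0]]]'; python3 pos.py;  python3 -m jog '[[[0,1,0,0,0,0,0],[0,2,0,0,0,0,0],[0,3,0,0,0,0,0],[0,3,0,0,0,0,0]]]'; python3 pos.py
```

```text
time: 4.3
position: [0.5955, -0.3542, 0.0114]
tool_rot: [-3.139, 0.025, 0.001]
ft_force: [2.3, 5.7, 2.2]
grip_width: 0.008
grip_force: 2.9
clamp [-44.1  66.2] z 11.4 F [2.3 5.7 2.2] t 4.3 tx [ 1.    -0.016 -0.001]
time: 4.7
position: [0.5955, -0.3543, 0.0113]
tool_rot: [-3.136, 0.023, 0.003]
ft_force: [-0.0, 11.7, 4.1]
grip_width: 0.003
grip_force: 4.9
clamp [-44.1  66.3] z 11.3 F [-0.  11.7  4.1] t 4.7 tx [ 1.    -0.015 -0.002]
```

```bash
python3 -m jog '[[[0,-10,0,0,0,0,0],[0,-22,0,0,0,0,0],[0,-25,-45,0,0,0,0],[0,-40,-90,0,0,0,0],[0,-70,-135,0,0,0,0],[-10,-105,-175,0,0,0,0],[-35,-145,-190,0,0,0,0],[-65,-185,-190,0,0,0,0],[-95,-215,-190,0,0,0,0],[-108,-222,-190,0,0,0,0]]]'; python3 -m jog '[[[0,0,0,0,0,0,0],[0,0,0,0,0,0,0]]]' >/dev/null;python3 pos.py
python3 - <<'E'
from h import *
d=snap('top','top2');c=d['image'][165:260,275:440]; w=snap('wrist','w2')
cv2.imwrite('pics/c2.png',np.vstack([cv2.resize(c,(560,322),interpolation=cv2.INTER_CUBIC),cv2.resize(w['image'][:290],None,fx=1,fy=.95)])[:,:,::-1])
E
```

```text
time: 5.7
position: [0.4881, -0.1311, 0.2015]
tool_rot: [3.14, -0.019, -0.003]
ft_force: [0.6, -1.1, -0.3]
grip_width: 0.005
grip_force: 0.0
clamp [  64.  -149.7] z 201.8 F [ 0.7 -1.  -0.4] t 5.9 tx [ 1.    -0.018  0.001]
```

View pics/c2.png

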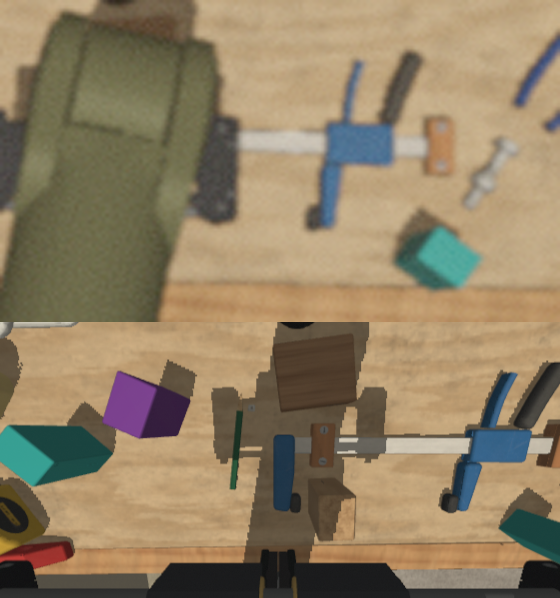

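Sliding jaw is at its stop by the far saddle, and the off-cut still stands at (330,510) in the lower view. Next: descend behind it and topple it.

```bash
python3 -m jog '[[[0,0,40,0,0,0,0],[0,0,80,0,0,0,0],[0,0,105,0,0,0,0],[0,0,115,0,0,0,0],[0,6,115,0,0,0,0],[0,12,115,0,0,0,0],[0,17,115,0,0,0,0],[0,21,115,0,0,0,0],[0,25,115,0,0,0,0],[0,29,115,0,0,0,0]]]';python3 pos.py;python3 -m jog '[[[0,4,0,0,0,0,0],[0,8,0,0,0,0,0],[0,12,0,0,0,0,0],[0,16,0,0,0,0,0],[0,19,0,0,0,0,0]]]';python3 pos.py
```

```text
time: 7.0
position: [0.4909, -0.1645, 0.0871]
tool_rot: [3.141, -0.026, 0.001]
ft_force: [-1.0, 0.2, 0.5]
grip_width: 0.003
grip_force: 0.1
clamp [  63.6 -121.7] z 87.1 F [-1.   0.2  0.5] t 7.0 tx [ 1.    -0.016  0.001]
time: 7.5
position: [0.4902, -0.1835, 0.0865]
tool_rot: [3.141, -0.026, -0.0]
ft_force: [-0.3, -0.0, -1.1]
grip_width: 0.004
grip_force: 0.0
clamp [  64.  -102.7] z 86.5 F [-0.3 -0.  -1.1] t 7.5 tx [ 1.    -0.017 -0.   ]
```

```bash
python3 - <<'E'
from h import *
c=np.load('clamp.npz');d=snap('wrist','w3');P=cloud(d)*1000
xy=(P[...,:2]-c['t'])@c['Q'];m=(xy[...,0]>35)&(xy[...,0]<100)&(xy[...,1]>-118)&(xy[...,1]<40)&(P[...,2]>26)&(P[...,2]<200)
m[300:]=0
for y in range(-118,40,12):
    k=m&(xy[...,1]>=y)&(xy[...,1]<y+12)
    if k.sum()>5:print(y,k.sum(),np.round(np.percentile(P[k][:,2],[5,50,95])),np.round(np.percentile(xy[k][:,0],[2,98])))
E
```

```text
-118 573 [ 28.  98. 126.] [43. 75.]
-106 1769 [ 40.  87. 126.] [42. 67.]
-94 1334 [ 38.  93. 105.] [42. 55.]
-82 1234 [ 44.  97. 103.] [41. 54.]
-70 800 [ 75.  98. 101.] [41. 56.]
-58 18 [173. 174. 174.] [35. 36.]
-46 18 [173. 174. 174.] [35. 35.]
-34 100 [157. 159. 174.] [35. 38.]
```

It is tilting about 12°; continue to the tipping point.

```bash
python3 -m jog '[[[0,3,0,0,0,0,0],[0,6,0,0,0,0,0],[0,9,0,0,0,0,0],[0,12,0,0,0,0,0],[0,14,0,0,0,0,0],[0,16,0,0,0,0,0],[0,16,0,0,0,0,0],[0,16,0,0,0,0,0]]]';python3 pos.py;python3 - <<'E'
from h import *
c=np.load('clamp.npz');d=snap('wrist','w4');P=cloud(d)*1000
xy=(P[...,:2]-c['t'])@c['Q'];m=(xy[...,0]>30)&(xy[...,0]<100)&(xy[...,1]>-118)&(xy[...,1]<40)&(P[...,2]>26)&(P[...,2]<200)
m[300:]=0
for y in range(-118,40,12):
    k=m&(xy[...,1]>=y)&(xy[...,1]<y+12)
    if k.sum()>5:print(y,k.sum(),np.round(np.percentile(P[k][:,2],[5,50,95])),np.round(np.percentile(xy[k][:,0],[2,98])))
E
```

```text
time: 8.35
position: [0.49, -0.199, 0.0865]
tool_rot: [-3.141, 0.026, 0.0]
ft_force: [-0.1, -0.1, 0.3]
grip_width: 0.005
grip_force: 0.0
clamp [ 63.9 -87.2] z 86.5 F [-0.1 -0.1  0.3] t 8.35 tx [ 1.    -0.016 -0.   ]
-118 152 [180. 181. 181.] [30. 31.]
-106 255 [ 91. 180. 181.] [30. 54.]
-94 1727 [ 92. 126. 177.] [31. 58.]
-82 982 [ 32.  34. 181.] [30. 82.]
-70 1122 [ 32.  34. 181.] [30. 84.]
-58 1394 [ 32.  34. 175.] [31. 84.]
-46 1848 [ 32.  34. 175.] [31. 83.]
-34 1845 [ 32.  34. 175.] [31. 82.]
-22 1829 [ 32.  34. 175.] [31. 82.]
-10 1587 [ 32.  34. 169.] [30. 82.]
2 982 [32. 33. 34.] [39. 82.]
14 528 [32. 33. 34.] [39. 82.]
```

Off-cut lies flat at z 33, y -82 to about 20. Rise, move to behind the arm, look once more.

```bash
python3 -m jog '[[[0,-5,-45,0,0,0,0],[0,0,-90,0,0,0,0],[5,40,-115,0,0,0,0],[10,80,-115,0,0,0,0],[15,120,-115,0,0,0,0],[22,160,-115,0,0,0,0],[22,180,-115,0,0,0,0],[22,187,-115,0,0,0,0],[22,187,-115,0,0,0,0],[22,187,-115,0,0,0,0]]]';python3 pos.py;python3 - <<'E'
from h import *
c=np.load('clamp.npz');d=snap('top','top3');P=cloud(d)*1000
xy=(P[...,:2]-c['t'])@c['Q']
m=(xy[...,0]>33)&(xy[...,0]<100)&(xy[...,1]>-118)&(xy[...,1]<30)&(P[...,2]>27)&(P[...,2]<40)
r=cv2.minAreaRect(xy[m].astype(np.float32));print(m.sum(),r)
w=snap('wrist','w5');P=cloud(w)*1000
xy=(P[...,:2]-c['t'])@c['Q']
m=(xy[...,0]>33)&(xy[...,0]<100)&(xy[...,1]>-118)&(xy[...,1]<30)&(P[...,2]>29)&(P[...,2]<37)
r=cv2.minAreaRect(xy[m].astype(np.float32));print(m.sum(),r)
cv2.imwrite('pics/c3.png',np.vstack([cv2.resize(d['image'][165:260,275:440],(560,322),interpolation=cv2.INTER_CUBIC),w['image'][:275]])[:,:,::-1])
E
```

```text
time: 9.4
position: [0.5097, -0.3839, 0.2016]
tool_rot: [-3.14, 0.022, -0.0]
ft_force: [-0.0, 0.2, 0.5]
grip_width: 0.002
grip_force: 0.0
clamp [41.3 97.3] z 201.6 F [-0.   0.2  0.5] t 9.4 tx [ 1.    -0.014  0.   ]
487 ((62.218955993652344, -29.89358901977539), (42.45787048339844, 99.63089752197266), 1.8709737062454224)
3552 ((62.350379943847656, -28.581592559814453), (45.29290771484375, 100.30973815917969), 2.0351550579071045)
```

View pics/c3.png

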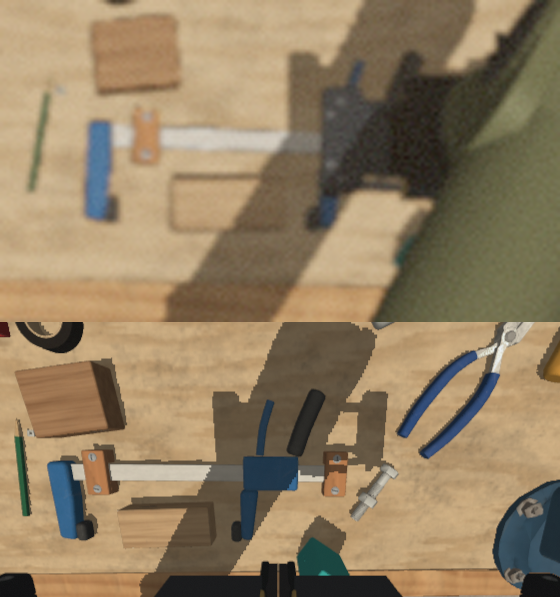

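Off-cut lies flat between the open jaws, about 2° off the bar's line, middle at clamp x 62. Descend behind the arm and close.

```bash
python3 -m jog '[[[5,2,45,0,0,0,0],[5,2,90,0,0,0,0],[5,2,130,0,0,0,0],[5,2,160,0,0,0,0],[5,2,180,0,0,0,0],[5,2,190,0,0,0,0],[5,2,190,0,0,0,0]]]';python3 pos.py; python3 -m jog '[[[0,-5,0,0,0,0,0],[0,-10,0,0,0,0,0],[0,-15,0,0,0,0,0],[0,-20,0,0,0,0,0],[0,-25,0,0,0,0,0],[0,-30,0,0,0,0,0],[0,-35,0,0,0,0,0],[0,-40,0,0,0,0,0],[0,-45,0,0,0,0,0],[0,-50,0,0,0,0,0]]]'; python3 pos.py
```

```text
time: 10.2
position: [0.5136, -0.387, 0.0106]
tool_rot: [-3.14, 0.024, 0.003]
ft_force: [0.4, 0.7, -0.5]
grip_width: 0.005
grip_force: 0.0
clamp [ 37.3 100.3] z 10.6 F [ 0.4  0.7 -0.5] t 10.2 tx [ 1.    -0.015 -0.002]
time: 11.2
position: [0.5151, -0.3385, 0.0119]
tool_rot: [3.141, -0.026, 0.001]
ft_force: [0.2, -3.2, 2.6]
grip_width: 0.006
grip_force: 1.8
clamp [36.6 51.9] z 11.9 F [ 0.2 -3.2  2.6] t 11.2 tx [ 1.    -0.016  0.001]
```

```bash
python3 -m jog '[[[0,-4,0,0,0,0,0],[0,-8,0,0,0,0,0],[0,-12,0,0,0,0,0],[0,-16,0,0,0,0,0],[0,-20,0,0,0,0,0],[0,-23,0,0,0,0,0],[0,-26,0,0,0,0,0],[0,-28,0,0,0,0,0],[0,-30,0,0,0,0,0],[0,-30,0,0,0,0,0]]]';python3 pos.py; python3 - <<'E'
from h import *
c=np.load('clamp.npz')
w=snap('wrist','w6');P=cloud(w)*1000
xy=(P[...,:2]-c['t'])@c['Q']
m=(xy[...,0]>33)&(xy[...,0]<100)&(xy[...,1]>-125)&(xy[...,1]<30)&(P[...,2]>29)&(P[...,2]<37)
r=cv2.minAreaRect(xy[m].astype(np.float32));print(m.sum(),r)
E
```

```text
time: 12.2
position: [0.5151, -0.308, 0.0114]
tool_rot: [-3.141, 0.025, 0.001]
ft_force: [2.1, -2.8, 1.2]
grip_width: 0.006
grip_force: 1.2
clamp [37.  21.3] z 11.4 F [ 2.1 -2.8  1.2] t 12.2 tx [ 1.    -0.016 -0.   ]
4611 ((55.68832015991211, -40.13590621948242), (45.42812728881836, 122.91087341308594), 0.032450444996356964)
```

```bash
python3 -m jog '[[[0,-1,0,0,0,0,0],[0,-2,0,0,0,0,0],[0,-3,0,0,0,0,0],[0,-4,0,0,0,0,0],[0,-4,0,0,0,0,0]]]';python3 pos.py;python3 -m jog '[[[0,-1,0,0,0,0,0],[0,-2,0,0,0,0,0],[0,-3,0,0,0,0,0],[0,-4,0,0,0,0,0],[0,-4,0,0,0,0,0]]]';python3 pos.py
```

```text
time: 12.75
position: [0.5149, -0.3042, 0.0113]
tool_rot: [-3.141, 0.025, 0.001]
ft_force: [1.2, -2.2, 0.3]
grip_width: 0.011
grip_force: 1.5
clamp [37.4 17.5] z 11.3 F [ 1.2 -2.2  0.3] t 12.75 tx [ 1.    -0.016 -0.001]
time: 13.25
position: [0.5149, -0.3032, 0.0114]
tool_rot: [3.138, -0.028, 0.001]
ft_force: [1.0, -8.2, -3.6]
grip_width: 0.002
grip_force: 4.1
clamp [37.4 16.6] z 11.4 F [ 1.  -8.2 -3.6] t 13.25 tx [ 1.    -0.018  0.   ]
```

```bash
python3 -m jog '[[[0,-2,0,0,0,0,0],[0,-4,0,0,0,0,0],[0,-4,0,0,0,0,0]]]';python3 pos.py;python3 -m jog '[[[0,10,0,0,0,0,0],[0,25,0,0,0,0,0],[0,35,-5,0,0,0,0],[0,40,-45,0,0,0,0],[0,60,-90,0,0,0,0],[0,80,-135,0,0,0,0],[0,90,-170,0,0,0,0],[0,90,-190,0,0,0,0],[0,90,-190,0,0,0,0],[0,90,-190,0,0,0,0]]]';python3 pos.py
python3 - <<'E'
from h import *
c=np.load('clamp.npz')
w=snap('wrist','w7');P=cloud(w)*1000
xy=(P[...,:2]-c['t'])@c['Q']
m=(xy[...,0]>33)&(xy[...,0]<100)&(xy[...,1]>-127)&(xy[...,1]<-15)&(P[...,2]>29)&(P[...,2]<37)
print(m.sum(),cv2.minAreaRect(xy[m].astype(np.float32)))
cv2.imwrite('pics/c7.png',cv2.resize(w['image'][100:280,20:370],(784,403),interpolation=cv2.INTER_CUBIC)[:,:,::-1])
E
```

```text
time: 13.55
position: [0.5148, -0.3028, 0.0116]
tool_rot: [3.133, -0.031, 0.003]
ft_force: [3.1, -14.3, -6.0]
grip_width: 0.009
grip_force: 7.2
clamp [37.4 16.2] z 11.6 F [  3.1 -14.3  -6. ] t 13.55 tx [ 1.    -0.02   0.002]
time: 14.55
position: [0.5139, -0.3859, 0.2013]
tool_rot: [-3.141, 0.025, 0.0]
ft_force: [-0.5, 0.8, -0.7]
grip_width: 0.006
grip_force: 0.0
clamp [37.  99.2] z 201.3 F [-0.5  0.8 -0.7] t 14.55 tx [ 1.    -0.016 -0.   ]
3548 ((56.63575744628906, -72.16867065429688), (100.64762115478516, 45.41986846923828), 86.19684600830078)
```

View pics/c7.png

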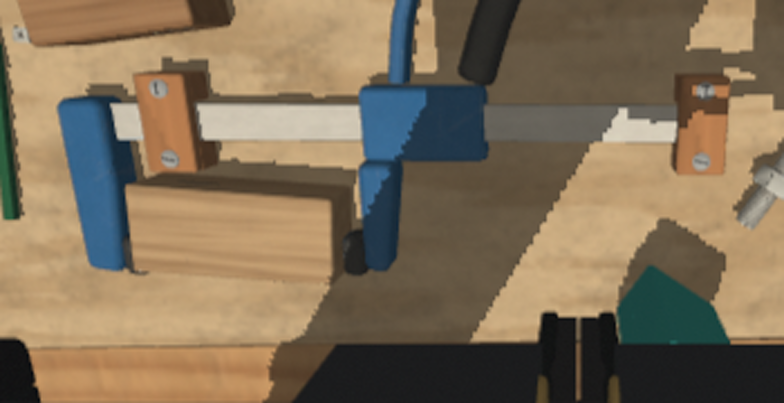

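The off-cut is snug but ended about 4° skewed, with its middle at clamp x ≈ 57, left edge (130,185) to (335,200) against the nearly level bar. That is too marginal, so I'll nudge it sideways to the pads' middle from the bar side, above the saddle, then close again.

```bash
python3 -m jog '[[[5,-40,0,0,0,0,0],[10,-80,0,0,0,0,0],[18,-125,0,0,0,0,0],[25,-165,20,0,0,0,0],[25,-184,60,0,0,0,0],[25,-184,105,0,0,0,0],[25,-184,145,0,0,0,0],[25,-184,165,0,0,0,0],[25,-184,174,0,0,0,0],[25,-184,174,0,0,0,0]]]';python3 pos.py
```

```text
time: 15.6
position: [0.5404, -0.2019, 0.0256]
tool_rot: [-3.14, 0.025, 0.006]
ft_force: [0.4, -0.1, 0.1]
grip_width: 0.005
grip_force: 0.0
clamp [ 13.5 -85.1] z 25.6 F [ 0.4 -0.1  0.1] t 15.6 tx [ 1.    -0.016 -0.004]
```

```bash
cat > off.py <<'E'
from h import *
import sys
c=np.load('clamp.npz')
w=snap('wrist',sys.argv[1]);P=cloud(w)*1000
xy=(P[...,:2]-c['t'])@c['Q']
m=(xy[...,0]>30)&(xy[...,0]<105)&(xy[...,1]>-127)&(xy[...,1]<-15)&(P[...,2]>30.5)&(P[...,2]<36)
m=cv2.morphologyEx(m.astype(np.uint8),cv2.MORPH_OPEN,np.ones((5,5)))>0
print(m.sum(),cv2.minAreaRect(xy[m].astype(np.float32)))
E
python3 -m jog '[[[-4,0,-1,0,0,0,0],[-8,0,-1,0,0,0,0],[-11,0,-1,0,0,0,0],[-13,0,-1,0,0,0,0],[-15,0,-1,0,0,0,0],[-17,0,-1,0,0,0,0],[-17,0,-1,0,0,0,0]]]';python3 pos.py; python3 off.py w8
```

```text
time: 16.3
position: [0.5251, -0.2026, 0.0288]
tool_rot: [3.141, -0.026, 0.001]
ft_force: [0.4, 0.6, 1.3]
grip_width: 0.003
grip_force: 0.4
clamp [ 28.8 -84.2] z 28.8 F [0.4 0.6 1.3] t 16.3 tx [ 1.    -0.016  0.001]
237 ((77.28297424316406, -84.42510986328125), (8.105914115905762, 14.323071479797363), 4.430457592010498)
```

```bash
python3 -m jog '[[[-2,0,0,0,0,0,0],[-4,0,0,0,0,0,0],[-5,0,0,0,0,0,0],[-5,0,0,0,0,0,0]]]';python3 pos.py; python3 -m jog '[[[12,0,0,0,0,0,0],[12,0,-45,0,0,0,0],[12,40,-90,0,0,0,0],[-10,85,-135,0,0,0,0],[-15,130,-170,0,0,0,0],[-15,170,-174,0,0,0,0],[-15,180,-174,0,0,0,0],[-15,180,-174,0,0,0,0]]]';python3 pos.py; python3 off.py w9
```

```text
time: 16.75
position: [0.5195, -0.2026, 0.0284]
tool_rot: [-3.141, 0.026, 0.001]
ft_force: [0.2, 0.2, 0.1]
grip_width: 0.006
grip_force: 0.4
clamp [ 34.4 -84.2] z 28.4 F [0.2 0.2 0.1] t 16.75 tx [ 1.    -0.016 -0.001]
time: 17.55
position: [0.5002, -0.3894, 0.2036]
tool_rot: [3.137, -0.039, 0.0]
ft_force: [-0.2, 1.2, 0.5]
grip_width: 0.008
grip_force: 0.0
clamp [ 50.6 103. ] z 203.6 F [-0.2  1.2  0.5] t 17.55 tx [ 1.    -0.025  0.   ]
3471 ((68.38835144042969, -73.306640625), (45.09048080444336, 100.69725036621094), 1.7500413656234741)
```

Now middle x 68 and yaw within 2°. Close again.

```bash
python3 -m jog '[[[5,-25,20,0,0,0,0],[8,-50,65,0,0,0,0],[8,-50,110,0,0,0,0],[8,-50,150,0,0,0,0],[8,-50,178,0,0,0,0],[8,-50,190,0,0,0,0],[8,-50,190,0,0,0,0]]]';python3 pos.py; python3 -m jog '[[[0,-5,0,0,0,0,0],[0,-10,0,0,0,0,0],[0,-15,0,0,0,0,0],[0,-19,0,0,0,0,0],[0,-22,0,0,0,0,0],[0,-25,0,0,0,0,0],[0,-28,0,0,0,0,0],[0,-30,0,0,0,0,0],[0,-32,0,0,0,0,0],[0,-32,0,0,0,0,0]]]';python3 pos.py
```

```text
time: 18.3
position: [0.51, -0.3304, 0.0105]
tool_rot: [-3.139, 0.023, 0.005]
ft_force: [0.2, 0.1, -0.0]
grip_width: 0.004
grip_force: 0.0
clamp [41.9 43.8] z 10.5 F [ 0.2  0.1 -0. ] t 18.3 tx [ 1.    -0.015 -0.004]
time: 19.3
position: [0.5113, -0.3025, 0.0127]
tool_rot: [3.139, -0.028, 0.001]
ft_force: [0.9, -5.3, -1.4]
grip_width: 0.008
grip_force: 2.3
clamp [41.  15.9] z 12.7 F [ 0.9 -5.3 -1.4] t 19.3 tx [ 1.    -0.018  0.001]
```

```bash
python3 -m jog '[[[0,-2,0,0,0,0,0],[0,-4,0,0,0,0,0],[0,-6,0,0,0,0,0],[0,-7,0,0,0,0,0],[0,-7,0,0,0,0,0]]]';python3 pos.py;python3 -m jog '[[[0,15,0,0,0,0,0],[0,30,0,0,0,0,0],[0,40,-5,0,0,0,0],[0,45,-45,0,0,0,0],[0,65,-90,0,0,0,0],[0,85,-135,0,0,0,0],[0,95,-170,0,0,0,0],[0,95,-190,0,0,0,0],[0,95,-190,0,0,0,0],[0,95,-190,0,0,0,0]]]';python3 pos.py
python3 off.py w10
python3 - <<'E'
from h import *
w=load('w10');cv2.imwrite('pics/c10.png',cv2.resize(w['image'][100:280,20:370],(784,403),interpolation=cv2.INTER_CUBIC)[:,:,::-1])
E
```

```text
time: 19.8
position: [0.5112, -0.3018, 0.0129]
tool_rot: [3.131, -0.033, 0.005]
ft_force: [3.0, -15.7, -7.5]
grip_width: 0.004
grip_force: 7.6
clamp [41.1 15.2] z 12.9 F [  3.  -15.7  -7.5] t 19.8 tx [ 1.    -0.021  0.004]
time: 20.8
position: [0.5101, -0.3878, 0.2024]
tool_rot: [-3.141, 0.024, -0.0]
ft_force: [0.4, 0.9, -0.1]
grip_width: 0.002
grip_force: 0.0
clamp [ 40.8 101.2] z 202.4 F [ 0.4  0.9 -0.1] t 20.8 tx [ 1.    -0.016  0.   ]
3416 ((68.4918441772461, -73.63569641113281), (45.380802154541016, 100.63402557373047), 1.8361215591430664)
```

View pics/c10.png

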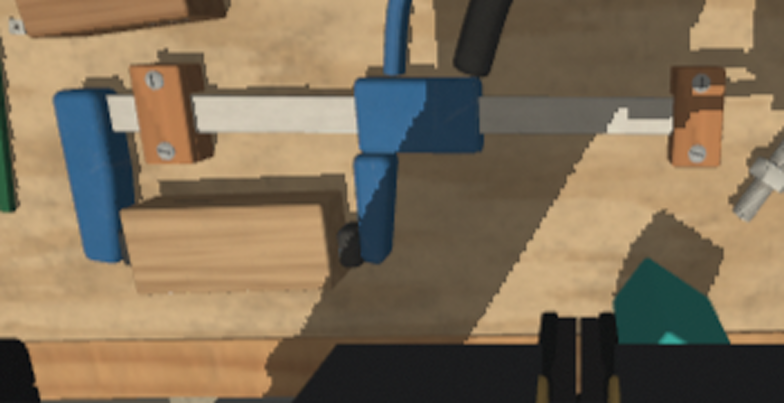

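Off-cut now sits against both pads, about 1.8° off the bar. I'll check the jaw's travel since the stop (should be about 66 mm) by comparing clouds.

```bash
python3 - <<'E'
from h import *
c=np.load('clamp.npz');O={}
for f in('w5','w7','w10'):
    P=cloud(load(f))*1000;xy=(P[...,:2]-c['t'])@c['Q'];z=P[...,2];o=[]
    for nm,x0,x1,zl in(('arm',40,60,19),('hous',-6,6,19),('hous2',14,20,19)):
        m=(xy[...,0]>x0)&(xy[...,0]<x1)&(z>zl)&(z<26)&(xy[...,1]>-30)&(xy[...,1]<140)
        y=xy[m][:,1];o+=[nm,m.sum(),*np.round(np.percentile(y,[1,50,99]),1)]
    m=(xy[...,0]>-60)&(xy[...,0]<-25)&(z>15)&(z<30)&(xy[...,1]>-10)&(xy[...,1]<160)
    o+=['levgrip',m.sum(),*np.round(np.percentile(xy[m][:,1],[1,50,99]),1)]
    # fixed jaw arm, saddle reference
    m=(xy[...,0]>-6)&(xy[...,0]<20)&(z>20)&(z<26)&(xy[...,1]>-118)&(xy[...,1]<-84)
    o+=['sad',m.sum(),*np.round(np.percentile(xy[m][:,1],[1,50,99]),1)]
    m=(xy[...,0]>0)&(xy[...,0]<40)&(z>19)&(z<26)&(xy[...,1]>-165)&(xy[...,1]<-125)
    o+=['fj',m.sum(),*np.round(np.percentile(xy[m][:,1],[1,50,99]),1)]
    print(f,*o)
E
```

```text
w5 arm 265 -27.7 61.4 70.4 hous 602 59.3 88.5 117.8 hous2 320 58.7 88.5 118.2 levgrip 870 75.5 118.2 135.7 sad 550 -113.1 -100.4 -89.2 fj 752 -153.3 -141.1 -131.3
w7 arm 274 -22.6 -3.8 5.2 hous 618 -6.0 23.5 52.4 hous2 276 -6.1 23.3 51.8 levgrip 881 10.1 52.9 70.2 sad 550 -113.1 -100.3 -89.2 fj 748 -153.3 -141.3 -131.3
w10 arm 274 -25.7 -4.0 4.9 hous 608 -6.3 23.2 52.1 hous2 305 -6.3 22.6 51.7 levgrip 892 9.2 52.5 69.8 sad 542 -113.2 -100.5 -89.2 fj 762 -153.1 -141.1 -131.2
```

Travel is about 65.6 mm, so q ≈ 0.0194. The off-cut is flat, at x 68 and y -73.6, within 2° of square. Handing in.

```bash
python3 -c "
from bench import ctrl
print(ctrl.close_job())"
```

```text
the job is handed in; nothing more can be done
None
```

I handed the job in at about 21 s of the 51 s allowed: by my last measurements the off-cut lies flat and snug between both pads (jaw at about 0.0194 m, off-cut under 2° off square), with the hand clear and the bystanders not touched. No verdict came back, and a first closing left it skewed about 4°, so I nudged it sideways and closed again.

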